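# Set the riveting jig's sprung pin with the mallet from the drawer

### The arm

A 6-joint arm with a two-finger parallel gripper is mounted at the origin on the work surface. World frame = base frame: x ahead of the robot, y to its left, z up, the work surface at z = 0. Lengths are in m, angles in rad, forces in N, time in s.
With the tool pointing down it reaches from about 0.35 to 0.975 m from the base axis. Payload 4.9 kg.
Tool frame: the origin (TCP) lies at the very end of the fingers, on their centre line; the grasp point (between the pads) lies 19 mm behind it; x points along the fingers, y is the direction in which the jaws open and shut, and the axes are right-handed (so a half turn about x gives the same grasp; the last joint's range is limited). The gripper opens to 85 mm and grips with 20 to 120 N. Pads are 22 mm wide; open, the fingers measure 114 mm over their backs; the gripper's body (76 mm by 85 mm) begins 54 mm behind the grasp point. The pads swing forward as they close: fully open they stand 13 mm farther back than shut.
Start: joints at [1.226, 0.053, 1.613, -0, 1.476, -0.119], TCP at [0.14, 0.609, 0.206] pointing down, gripper open.
Joint ranges: [-3.01, 3.01], [-1.01, 2.22], [0.06, 2.58], [-1.02, 4.17], [0.09, 2.62], [-3.14, 3.14]. Speed limits (rad/s): [2.57, 2.57, 3.14, 3.14, 3.14, 3.14].

### API

Orientations are given as a unit quaternion [w, x, y, z].
In Python, from plant import arm gives the robot as it stands.
- The arm moves only by the tool move_arm, never from a script. Its argument "moves" is a list of rows, each a list of 4 numbers: the shift along the tool's x, y, z in m, then the turn about the tool's x in rad. In form: [[dx, dy, dz, twist], ...]. A call has 1 to 20 rows; each row is the pose to reach, as a shift and turn from the pose commanded when the call began, along the tool's axes at that moment; what a row does not reach only later rows make up. A row lasts 1/8 s, in which the tool goes at most 62.5 mm and 10.7 degrees, less where a joint would pass 70% of its speed; a pose out of reach is approached as far as the arm can. A call with a gripper value outside its range is refused whole. "jaw" is the finger opening in m, from 0 to 0.0854, set as the call begins (left out, the last holds). The fingers move at their own pace and stop on an object; the grip force is fixed at half the most. Time passes only in rows, so rows that repeat a pose let the fingers close. It gives the time, the measured TCP pose, the force and the opening at its end, in the units of the state.
- arm.read_state(): the state, without advancing time (a new reading comes with each control period).
- arm.read_camera(name): name is "scene" or "top"; returns a dict with "color" (480x640x3 uint8, red, green, blue), "vfov" (degrees; the focal length in pixels is half the picture's height over the tangent of half this angle, whatever the lens; pixels are square), "cx", "cy" (the principal point, pixels), "extrinsics" (4x4, takes a point from world to camera coordinates). Camera axes: x right, y down, z forward; pixel columns grow to the right and rows downward; lengths in m; the calibration is good to about 2 mm. A picture is of the moment at which its call begins. There is no depth.
- arm.job_done(): hands the job in, once; it reports no verdict.
The state is a dict: "clock": time; "joint_positions": joint angles; "joint_vel": joint speeds; "tau": joint torques, N m; "ee_pos": TCP position; "eef_rot": TCP orientation; "wrist_force": force on the tool from outside, world axes, zero at the start; "moment": the same for the moment, N m; "gripper_width": finger opening in m.
Only numpy, scipy, OpenCV 4.12 (cv2) and the standard library are available. Lean on these libraries where they do the work, as an engineer would, in place of code of your own. Each camera call takes 0.05 s, during which the arm holds its last target. There are 200 camera calls.

### The job

Pull the drawer of the low grey cabinet out to its stop and take out the mallet. Strike the leaning sprung pin of the riveting jig with the mallet, quickly and squarely along the pin's lean (a blow, not a slow push), so that it snaps down and stays down, without ramming it hard against its stop (25 N is too much). Then stand the mallet gently on its head's face on the bare bench, as it stood in the drawer, and let go, leaving the drawer open and the other things where they are.

Things in the scene. Friction and masses are not known exactly. Their poses are not given: they have to be found in the camera images.
- drawer_handle (a point): middle of the drawer's handle, a steel bar 10 thick and 110 long along y, 75 above the bench, its centre 45 out from the drawer's front. The axes are the fixed cabinet's: its front looks to -x, and the drawer slides out that way. The low grey cabinet is 240 deep, 220 wide, 105 high; with the drawer shut its front lies 57 behind (+x of) this point
- drawer (a joint): drawer's travel in m: 0 shut, 0.18 out at its stop; starts slightly open. Inside it is 181 wide with its floor 26 above the bench and side walls up to 75 above the bench, the front up to 96; about 2.5 N of friction
- mallet: stubby mallet, 0.15 to 0.3 kg: round aluminium head 36 across, 60 high, standing on its lower face in the drawer, the wooden handle level: 16 wide, 20 high, centreline 30 above the face, bare from 18 to 95 from the head's axis. Origin at the centre of the head's lower (striking) face, z up the head's axis, x along the handle, away from the head
- jig: riveting jig fixed on the bench: base plate 150 (x) by 110 (y) by 12 high; on it a dark steel block with a sloped top, 100 by 84, its normal leaning 0.56 rad towards the jig's own -x, top edge 105 high. Origin under its centre. Two clamps 8 high stand on the lower slope, 23 to 45 from the pin's axis
- pin_foot (a point): point where the pin's axis leaves the jig's slope; z up along the pin (leaning 0.56 rad from vertical towards the jig's -x), y as the jig's. Along z stand a bushing 26 across and in it the sprung pin, topped by a round steel button 14 across, 16 above the bushing. The bushing's height differs each time, no reading tells it: the button's top is 22 to 42 up z from this point
- pin (a joint): how far the pin is down, in m: 0 up, 0.012 fully down. A snap spring: it pushes back with about 8 N at the top, less as it goes down; driven past 0.007 it snaps to the bottom and stays, short of that it springs back up
- screwdriver: bystander: screwdriver lying flat, 160 long, up to 30 high, origin under its middle, x along it
- pot: bystander: small open white pot, 72 across, 50 high; origin under its centre
- jar: bystander: open clear jar, 84 across, 100 high; origin under its centre
- bottle: bystander: clear bottle with a blue cap, 64 across, 190 high; origin under its centre
- tray: bystander: shallow aluminium parts tray, 150 (its x) by 100 by 30 high; origin under its centre
- wrench: bystander: flat wrench, 140 long, origin under its middle, x along it
- tin: bystander: plain steel tin, 60 across, 70 high; origin under its centre
Not all that is in view belongs to the job. What is shaped like the jig but pink or purple is not meant.

How it is judged:
On the way, in this order (a step that is already met when the one before it is completed fails the run):
1. the drawer is pulled out to its stop (within 10 mm) (value of joint drawer above 0.17 m), for 0.2 s.
2. the mallet drives the pin down at more than 0.05 m/s, the head's axis within 12 degrees of the pin's (contact force between mallet and jig above 1 N and velocity of joint pin above 0.05 m/s and angle between the z axis of mallet and the z axis of pin_foot, either way round below 0.21 rad).
3. the pin has snapped down and stays down (value of joint pin above 0.01 m), for 0.3 s.
At the end, for the whole second after the job is handed in: the pin is down (at least 10 of its 12 mm), the drawer still at least 120 mm out, and the mallet stands at rest on its lower face on the bench top (within 7 degrees of upright, face within 6 mm of the bench), let go (value of joint pin above 0.01 m and value of joint drawer above 0.12 m and angle between mallet's own z axis and vertical below 0.12 rad and height (world z) of mallet between -0.004 and 0.006 m and linear speed of mallet below 0.02 m/s); the robot touches nothing.
It fails at once if the jig is rammed: the mallet bears on the pin or jig with more than 25 N (contact force between mallet and jig above 25 N).
It fails at once if the mallet is dropped: it moves faster than 0.7 m/s with no finger on it (linear speed of mallet above 0.7 m/s and contact force between mallet and the fingers below 0.1 N).
It fails at once if a bystander is shifted by more than 30 mm (distance of any of screwdriver, pot, jar, bottle, tray, wrench, tin from where it was at the start of the episode above 0.03 m).
It also fails if it takes over 64 s, if anything falls off the work surface, if the arm or the gripper's body presses on something with over 40 N, if the wrist force passes 120 N, or if a joint passes its speed limit or range.

## Working session

There is one attempt and no reset: what is moved stays moved. The work goes in short steps, Python scripts to look and compute and a tool call to move; the robot and the scene stay as the last step left them, time stands still between calls to the robot, and variables do not carry over. Pictures are saved under pics/ and viewed, about 8 in all and at most 12, crops included, and the job is handed in when it is done.

Besides the shell and the picture viewer there is one more tool, called after "Request:" by a JSON object that holds its "fn" and its "kwargs", one argument or row to a line. move_arm: Moves the arm, as the interface text tells. Its arguments: {"type":"object","properties":{"moves":{"type":"array","items":{"type":"array","items":{"type":"number"}}},"jaw":{"type":"number"}},"required":["moves"]}

```bash
ls; mkdir -p pics
cat > h.py <<'E'
import numpy as np, cv2
from plant import arm
def cam(n,save=None):
    c=arm.read_camera(n)
    c['f']=240/np.tan(np.radians(c['vfov'])/2)
    if save: cv2.imwrite(save,c['color'][:,:,::-1])
    return c
def ray(c,u,v):
    E=np.array(c['extrinsics']);R,t=E[:3,:3],E[:3,3]
    d=R.T@np.array([(u-c['cx'])/c['f'],(v-c['cy'])/c['f'],1]);return -R.T@t,d
def onz(c,u,v,z):
    o,d=ray(c,u,v);return o+d*(z-o[2])/d[2]
def proj(c,p):
    E=np.array(c['extrinsics']);q=E[:3,:3]@np.array(p)+E[:3,3]
    return c['f']*q[:2]/q[2]+[c['cx'],c['cy']]
def tri(c1,p1,c2,p2):
    o1,d1=ray(c1,*p1);o2,d2=ray(c2,*p2)
    s=np.linalg.lstsq(np.c_[d1,-d2],o2-o1,rcond=None)[0]
    a,b=o1+s[0]*d1,o2+s[1]*d2
    return (a+b)/2,np.linalg.norm(a-b)
E
python3 - <<'E'
from h import *
for n in ('scene','top'):
    c=cam(n,f'pics/{n}0.png');print(n,c['f'],c['cx'],c['cy'],np.round(c['extrinsics'],3).tolist())
    o,_=ray(c,0,0);print(o)
s=arm.read_state();print(s)
E
```

```text
pics
scene 610.0254074321037 316.3996990748783 243.39414854483738 [[-0.478, 0.878, 0.02, 0.37], [0.578, 0.331, -0.746, -0.19], [-0.662, -0.345, -0.666, 2.05], [0.0, 0.0, 0.0, 1.0]]
[1.64356235 0.44468431 1.2151195 ]
top 608.6151638473176 321.0433753422906 245.97162898514762 [[-0.014, -1.0, 0.013, -0.13], [-0.996, 0.013, -0.091, 0.53], [0.091, -0.014, -0.996, 1.785], [0.0, 0.0, 0.0, 1.0]]
[ 0.36310803 -0.11114692  1.82754638]
{'clock': 0.1, 'joint_positions': array([ 1.22599818e+00,  5.33150211e-02,  1.61412832e+00, -2.25109625e-05,
        1.47600617e+00, -1.18990614e-01]), 'joint_vel': array([-0.00284396, -0.00155603, -0.00338384,  0.00011248,  0.00025028,
        0.00125815]), 'tau': array([ 5.32454635e-05, -3.94903886e+01, -3.71364176e+01, -1.24622406e-04,
        3.95283263e-03, -5.74138539e-06]), 'ee_pos': array([0.13972926, 0.60856327, 0.20438796]), 'eef_rot': array([ 0.70246135,  0.07902398,  0.70274768, -0.08030547]), 'wrist_force': array([ 0.16817348, -0.33867359, -0.43610835]), 'moment': array([-0.01636523,  0.00162269, -0.0812915 ]), 'gripper_width': 0.08558623846770994}
```

View pics/scene0.png

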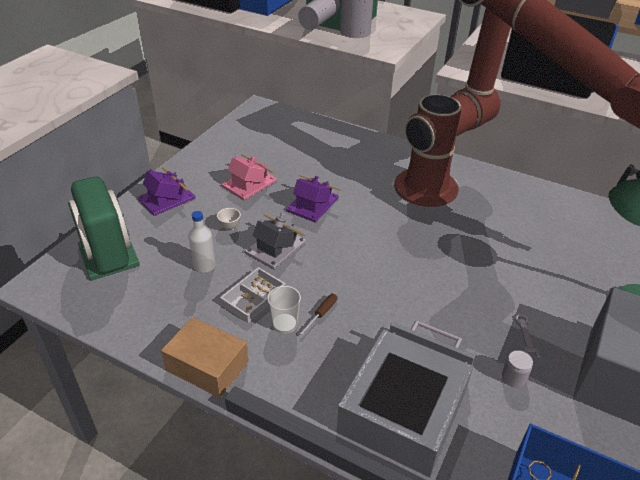

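View pics/top0.png

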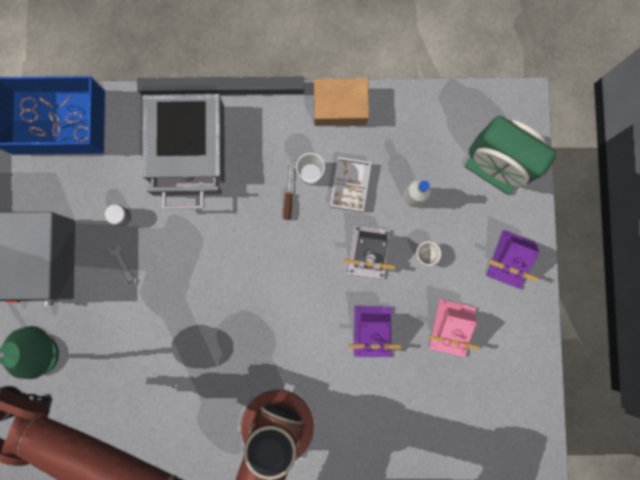

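The scene view shows the grey cabinet (handle at about 437,330) and the dark jig (275,238). In the top view the handle is at (183,205) and the jig at (370,252). Next I'll zoom in on both.

Run:
```python
from h import *
def crop(n,x,y,w,h,k):
    im=cv2.imread(f'pics/{n}0.png')[y:y+h,x:x+w]
    return cv2.resize(im,(400,300),interpolation=cv2.INTER_CUBIC)
A=np.vstack([np.hstack([crop('scene',235,200,80,60,5),crop('top',330,220,80,60,5)]),
 np.hstack([crop('scene',340,300,160,120,2.5),crop('top',130,130,107,80,3.75)])])
cv2.imwrite('pics/crops1.png',A)
c,t=cam('scene'),cam('top')
for p in [(162,206),(205,206),(183,205)]: print('top handle',p,onz(t,*p,.075))
for p in [(413,325),(460,344),(413,331)]: print('sc handle',p,onz(c,*p,.075))
```

```text
top handle (162, 206) [0.64583859 0.3237495  0.075     ]
top handle (205, 206) [0.64438179 0.19937043 0.075     ]
top handle (183, 205) [0.64805912 0.2630549  0.075     ]
sc handle (413, 325) [0.65606604 0.2031373  0.075     ]
sc handle (460, 344) [0.65607566 0.3232389  0.075     ]
sc handle (413, 331) [0.67390112 0.21026303 0.075     ]
```

View pics/crops1.png

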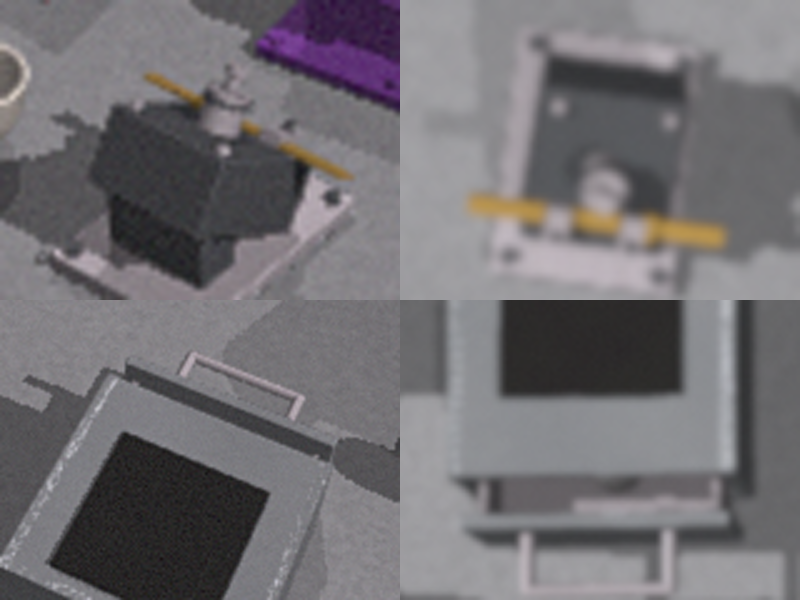

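```bash
cat >> h.py <<'E'
from scipy.spatial.transform import Rotation as Rn
def pose():
    s=arm.read_state();w,x,y,z=s['eef_rot'];return np.array(s['ee_pos']),Rn.from_quat([x,y,z,w]).as_matrix(),s
def go(p,yaw=None):
    """shift in tool axes to world p; twist so that tool y points along yaw (mod pi)"""
    e,R,s=pose();d=R.T@(np.array(p)-e);tw=0
    if yaw is not None:
        a=np.arctan2(R[1,1],R[0,1]);tw=-((yaw-a+np.pi/2)%np.pi-np.pi/2)
    return np.round(d,4).tolist(),round(tw,3)
E
python3 - <<'E'
from h import *
c,t=cam('scene'),cam('top')
P,R,s=pose();print(R.round(3).tolist(),'j6',s['joint_positions'][5])
b=lambda u,v:(130+(u-400)*.2675,130+(v-300)*.2667)
sb=lambda u,v:(340+u*.4,300+(v-300)*.4)
print('bar',[tri(t,b(*p),c,sb(*q)) for p,q in (((525,590),(302,400)),((670,590),(190,356)))])
print('cab edge top',[onz(t,*b(*p),.105) for p in ((452,478),(735,472))],'back', [onz(t,*p,.105) for p in ((143,96),(219,96))])
print('front panel top',[onz(t,*b(*p),.096) for p in ((465,516),(730,514))])
j=lambda u,v:(330+(u-400)*.2,220+v*.2)
K=np.array([onz(t,*j(*p),.012)[:2] for p in ((525,32),(693,45),(668,292),(492,270))])
print('jig',K.round(3).tolist(),K.mean(0),[np.linalg.norm(K[i]-K[i-1]).round(3) for i in range(4)])
v=K[0]+K[1]-K[2]-K[3];print('yaw',np.arctan2(v[1],v[0]), 'from y',np.arctan2(-(K[0]+K[3]-K[1]-K[2])[0],(K[0]+K[3]-K[1]-K[2])[1]))
jt=lambda u,v:(235+u*.2,200+v*.2)
print('button',tri(t,j(608,185),c,jt(234,73)))
for n,p,z in (('screw',(289,195),.01),('jar',(311,168),.05),('tray',(351,184),.015),('pot',(428,254),.03),('tin',(115,215),.07),('bottle',(425,187),.19)): print(n,onz(t,*p,z).round(3))
E
```

```text
[[-0.0, 0.224, 0.975], [-0.001, 0.975, -0.224], [-1.0, -0.001, -0.0]] j6 -0.11900333518878428
bar [(array([0.64201697, 0.32040481, 0.07321792]), np.float64(0.0008420331413079639)), (array([0.64139874, 0.20685968, 0.07196018]), np.float64(0.002275426306062201))]
cab edge top [array([0.72408234, 0.368721  , 0.105     ]), array([0.72633869, 0.15258781, 0.105     ])] back [array([0.96365351, 0.37440364, 0.105     ]), array([0.96160861, 0.1547045 , 0.105     ])]
front panel top [array([0.69631815, 0.36090142, 0.096     ]), array([0.69557393, 0.15775723, 0.096     ])]
jig [[0.587, -0.24], [0.578, -0.341], [0.43, -0.322], [0.444, -0.217]] [ 0.50991771 -0.27989159] [np.float64(0.145), np.float64(0.101), np.float64(0.149), np.float64(0.106)]
yaw -0.1396180904704535 from y -0.11422156400008648
button (array([ 0.48609184, -0.27569412,  0.11031771]), np.float64(0.005259202099419966))
screw [ 0.685 -0.042  0.01 ]
jar [ 0.759 -0.11   0.05 ]
tray [ 0.716 -0.23   0.015]
pot [ 0.5   -0.454  0.03 ]
tin [0.622 0.461 0.07 ]
bottle [ 0.671 -0.42   0.19 ]
```

Run:
```python
from h import *
print(go((.642,.2636,.150),0),go((.642,.2636,.057),0))
```

```text
([0.0552, -0.2241, 0.5667], np.float64(1.345)) ([0.1482, -0.224, 0.5667], np.float64(1.345))
```

Request:
{"fn": "move_arm", "kwargs": {
  "moves": [
    [0.01, -0.224, 0.567, 1.345],
    [0.01, -0.224, 0.567, 1.345],
    [0.02, -0.224, 0.567, 1.345],
    [0.03, -0.224, 0.567, 1.345],
    [0.04, -0.224, 0.567, 1.345],
    [0.055, -0.224, 0.567, 1.345],
    [0.055, -0.224, 0.567, 1.345],
    [0.055, -0.224, 0.567, 1.345],
    [0.055, -0.224, 0.567, 1.345],
    [0.055, -0.224, 0.567, 1.345],
    [0.055, -0.224, 0.567, 1.345],
    [0.055, -0.224, 0.567, 1.345],
    [0.055, -0.224, 0.567, 1.345]
  ],
  "jaw": 0.036
}}

```text
clock: 1.92
ee_pos: [0.6415, 0.265, 0.1509]
eef_rot: [0.5, 0.5, 0.5, -0.499]
wrist_force: [0.0, 0.2, 0.0]
gripper_width: 0.0358
```

Request:
{"fn": "move_arm", "kwargs": {
  "moves": [
    [0.05, 0, 0, 0],
    [0.094, 0, 0, 0],
    [0.094, 0, 0, 0],
    [0.094, 0, 0, 0]
  ]
}}

```text
clock: 2.42
ee_pos: [0.6431, 0.2649, 0.0588]
eef_rot: [0.501, 0.501, 0.5, -0.499]
wrist_force: [0.2, 0.0, 0.1]
gripper_width: 0.0363
```

Request:
{"fn": "move_arm", "kwargs": {
  "moves": [
    [0, 0, 0, 0],
    [0, 0, 0, 0],
    [0, 0, 0, 0],
    [0, 0, 0, 0]
  ],
  "jaw": 0.0
}}

```text
clock: 2.92
ee_pos: [0.6425, 0.2638, 0.0568]
eef_rot: [0.5, 0.5, 0.5, -0.5]
wrist_force: [0.3, -0.2, 0.6]
gripper_width: -0.0003
```

Request:
{"fn": "move_arm", "kwargs": {
  "moves": [
    [0, -0.02, 0, 0],
    [0, -0.05, 0, 0],
    [0, -0.08, 0, 0],
    [0, -0.11, 0, 0],
    [0, -0.135, 0, 0],
    [0, -0.15, 0, 0],
    [0, -0.155, 0, 0],
    [0, -0.158, 0, 0],
    [0, -0.158, 0, 0],
    [0, -0.158, 0, 0]
  ]
}}

```text
clock: 4.18
ee_pos: [0.4849, 0.2638, 0.0566]
eef_rot: [0.5, 0.5, 0.5, -0.5]
wrist_force: [-0.5, -0.3, -0.2]
gripper_width: 0.0001
```

The gripper closed on nothing, so I'll look.

Run:
```python
from h import *
c,t=cam('scene','pics/s1.png'),cam('top','pics/t1.png')
a=cv2.imread('pics/s1.png')[260:420,320:530];b=cv2.imread('pics/t1.png')[80:240,110:320]
cv2.imwrite('pics/v1.png',np.hstack([cv2.resize(x,(400,305),interpolation=cv2.INTER_CUBIC) for x in (a,b)]))
```

```text
(no output)
```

View pics/v1.png

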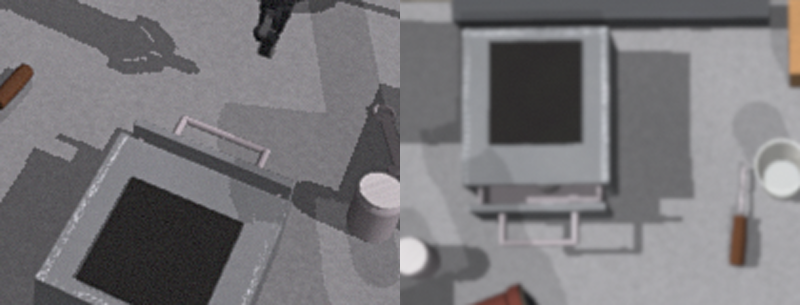

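Run:
```python
from h import *
c,t=cam('scene'),cam('top')
P,R,s=pose();print(P,R.round(3).tolist(),proj(c,P),proj(t,P))
print(proj(c,(.642,.2636,.075)),proj(t,(.642,.2636,.075)),c['extrinsics'][:3,3])
a=c['color'][240:320,400:520];b=t['color'][190:290,110:260]
cv2.imwrite('pics/v2.png',np.hstack([cv2.resize(x,(400,300),interpolation=cv2.INTER_CUBIC) for x in (a,b)])[:,:,::-1])
```

```text
[0.48459844 0.26381638 0.05646639] [[-0.0, 1.0, -0.0], [-0.0, -0.0, -1.0], [-1.0, -0.0, 0.0]] [458.05076497 294.81719282] [183.70463037 261.65475681]
[438.34057355 330.51892405] [182.79697998 207.06947098] [ 0.37025901 -0.19025639  2.0499433 ]
```

View pics/v2.png

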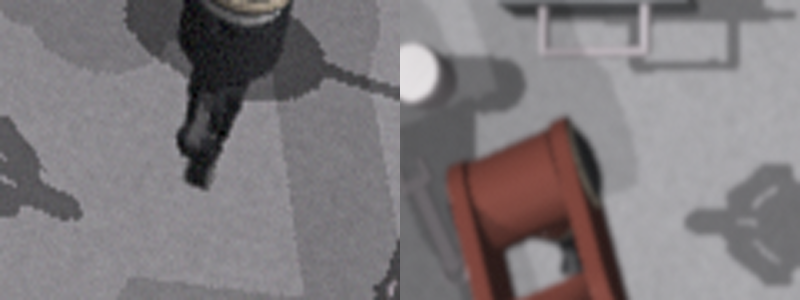

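The visible fingertip sits about 5 px off where the reported pose projects. I'll check the TCP height by touching the bench with the fingers shut.

Request:
{"fn": "move_arm", "kwargs": {
  "moves": [
    [0.025, 0, 0, 0],
    [0.048, 0, 0, 0],
    [0.048, 0, 0, 0]
  ]
}}

```text
clock: 4.75
ee_pos: [0.4826, 0.2631, 0.0064]
eef_rot: [-0.499, -0.499, -0.501, 0.502]
wrist_force: [0.3, 0.3, 1.4]
gripper_width: -0.0
```

Run:
```python
from h import *
c,t=cam('scene'),cam('top')
P,R,s=pose();print(P,s['wrist_force'],proj(c,P))
a=c['color'][260:320,420:500]
cv2.imwrite('pics/v3.png',cv2.resize(a,(800,600),interpolation=cv2.INTER_CUBIC)[:,:,::-1])
```

```text
[0.48465163 0.26393117 0.00892615] [ 0.08865696 -0.43123652 -0.14176717] [454.98762735 307.10436084]
```

View pics/v3.png

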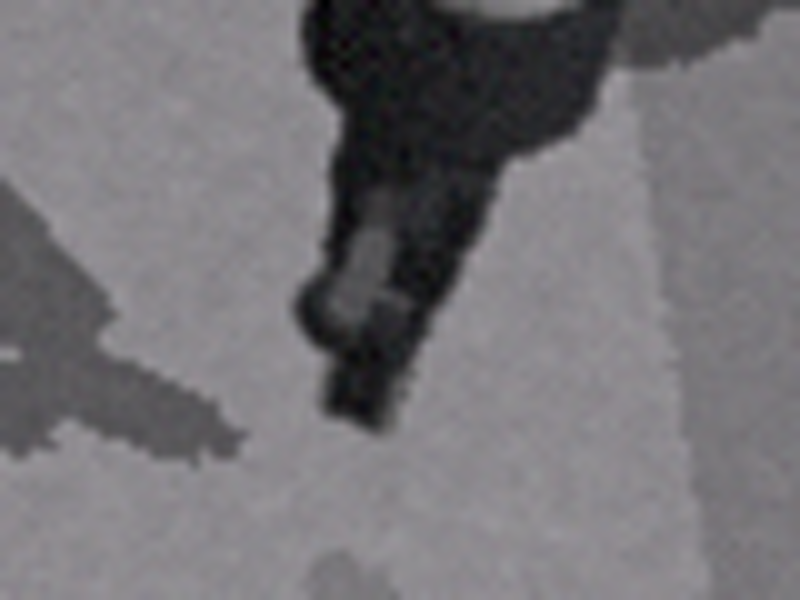

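Request:
{"fn": "move_arm", "kwargs": {
  "moves": [
    [0.009, 0, 0, 0],
    [0.013, 0, 0, 0],
    [0.017, 0, 0, 0],
    [0.017, 0, 0, 0]
  ]
}}

```text
clock: 5.35
ee_pos: [0.4841, 0.2637, -0.0089]
eef_rot: [-0.5, -0.5, -0.5, 0.5]
wrist_force: [-0.4, -0.8, -0.0]
gripper_width: -0.0001
```

Request:
{"fn": "move_arm", "kwargs": {
  "moves": [
    [0.004, 0, 0, 0],
    [0.007, 0, 0, 0],
    [0.007, 0, 0, 0]
  ]
}}

```text
clock: 5.72
ee_pos: [0.4841, 0.2638, -0.0159]
eef_rot: [-0.5, -0.5, -0.5, 0.5]
wrist_force: [-1.4, 0.3, -0.3]
gripper_width: -0.0003
```

Request:
{"fn": "move_arm", "kwargs": {
  "moves": [
    [0.002, 0, 0, 0],
    [0.004, 0, 0, 0],
    [0.004, 0, 0, 0]
  ]
}}

```text
clock: 6.1
ee_pos: [0.4842, 0.2638, -0.0198]
eef_rot: [-0.5, -0.5, -0.5, 0.5]
wrist_force: [-0.7, -0.5, -0.3]
gripper_width: -0.0
```

Request:
{"fn": "move_arm", "kwargs": {
  "moves": [
    [0.002, 0, 0, 0],
    [0.004, 0, 0, 0],
    [0.004, 0, 0, 0]
  ]
}}

```text
clock: 6.48
ee_pos: [0.4842, 0.2638, -0.0238]
eef_rot: [-0.5, -0.5, -0.5, 0.5]
wrist_force: [0.2, -0.3, -0.2]
gripper_width: -0.0002
```

Run:
```python
from h import *
c=cam('scene')
P,R,s=pose();print(P,s['wrist_force'],proj(c,P))
g=c['color'][260:330,430:480].max(2);ys,xs=np.where(g<60);print(ys.max()+260,xs[ys==ys.max()].mean()+430)
o,d=ray(c,xs[ys==ys.max()].mean()+430,ys.max()+260.5)
print('z if x,y right',[(o+d*k)[[0,1,2]].round(4) for k in ((P[0]-o[0])/d[0],(P[1]-o[1])/d[1],(0-o[2])/d[2])])
a=c['color'][260:340,410:500]
cv2.imwrite('pics/v4.png',cv2.resize(a,(720,640))[:600,:,::-1])
```

```text
[ 0.48426163  0.2638219  -0.02363801] [-1.06629022  0.30909241  0.17954899] [452.94250935 315.12127388]
310 454.5
z if x,y right [array([ 0.4843,  0.2648, -0.0045]), array([ 0.4778,  0.2638, -0.0112]), array([0.4885, 0.2655, 0.    ])]
```

View pics/v4.png

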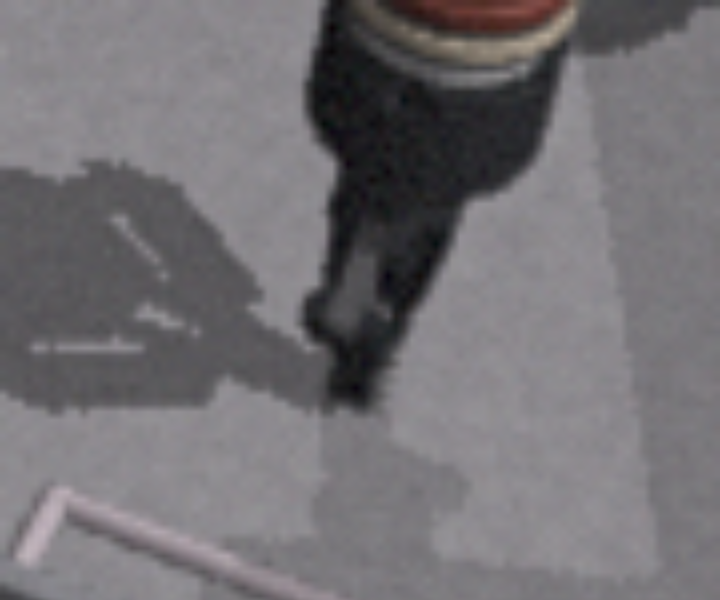

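The shadow almost meets the fingertip at a reported z of -0.024, so reported z is about 20-25 mm too low. One more probe will pin it down.

Request:
{"fn": "move_arm", "kwargs": {
  "moves": [
    [0.0015, 0, 0, 0],
    [0.003, 0, 0, 0],
    [0.003, 0, 0, 0]
  ]
}}

```text
clock: 6.9
ee_pos: [0.4845, 0.2639, -0.0257]
eef_rot: [-0.5, -0.5, -0.5, 0.5]
wrist_force: [-2.6, -0.6, 5.5]
gripper_width: -0.0004
```

Contact came at a reported z of about -0.025, so the real fingertip height is the reported z plus 0.025. I'll redo the handle grasp with that correction.

Request:
{"fn": "move_arm", "kwargs": {
  "moves": [
    [-0.06, 0, 0, 0],
    [-0.12, 0.02, 0, 0],
    [-0.13, 0.08, 0, 0],
    [-0.13, 0.14, 0, 0],
    [-0.13, 0.158, 0, 0],
    [-0.12, 0.158, 0, 0],
    [-0.08, 0.158, 0, 0],
    [-0.055, 0.158, 0, 0],
    [-0.055, 0.158, 0, 0]
  ],
  "jaw": 0.036
}}

```text
clock: 8.02
ee_pos: [0.6396, 0.2637, 0.0258]
eef_rot: [-0.499, -0.498, -0.501, 0.501]
wrist_force: [-0.7, -0.4, -0.5]
gripper_width: 0.036
```

Request:
{"fn": "move_arm", "kwargs": {
  "moves": [
    [0, 0, 0, 0],
    [0, 0, 0, 0],
    [0, 0, 0, 0],
    [0, 0, 0, 0]
  ],
  "jaw": 0.0
}}

```text
clock: 8.52
ee_pos: [0.6422, 0.2641, 0.029]
eef_rot: [0.5, 0.5, 0.5, -0.5]
wrist_force: [-2.3, 0.3, 1.3]
gripper_width: 0.0079
```

Request:
{"fn": "move_arm", "kwargs": {
  "moves": [
    [0, -0.015, 0, 0],
    [0, -0.04, 0, 0],
    [0, -0.07, 0, 0],
    [0, -0.1, 0, 0],
    [0, -0.125, 0, 0],
    [0, -0.14, 0, 0],
    [0, -0.148, 0, 0],
    [0, -0.153, 0, 0],
    [0, -0.156, 0, 0],
    [0, -0.156, 0, 0]
  ]
}}

```text
clock: 9.78
ee_pos: [0.4891, 0.2632, 0.029]
eef_rot: [0.502, 0.501, 0.498, -0.499]
wrist_force: [9.5, -3.8, -2.5]
gripper_width: 0.0081
```

Request:
{"fn": "move_arm", "kwargs": {
  "moves": [
    [0, 0.001, 0, 0],
    [0, 0.001, 0, 0],
    [0, 0.001, 0, 0]
  ],
  "jaw": 0.036
}}

```text
clock: 10.15
ee_pos: [0.4869, 0.2641, 0.0281]
eef_rot: [0.5, 0.5, 0.5, -0.5]
wrist_force: [0.1, 0.6, -0.0]
gripper_width: 0.0362
```

Request:
{"fn": "move_arm", "kwargs": {
  "moves": [
    [-0.06, 0, 0, 0],
    [-0.12, 0, 0, 0],
    [-0.17, -0.04, 0, 0],
    [-0.17, -0.09, 0, 0],
    [-0.17, -0.12, -0.03, 0],
    [-0.17, -0.12, -0.06, 0],
    [-0.17, -0.12, -0.06, 0]
  ]
}}

```text
clock: 11.02
ee_pos: [0.3665, 0.3251, 0.1985]
eef_rot: [0.501, 0.499, 0.501, -0.499]
wrist_force: [0.2, -0.4, -0.0]
gripper_width: 0.0361
```

Run:
```python
from h import *
c,t=cam('scene','pics/s2.png'),cam('top','pics/t2.png')
P,R,s=pose();print(P,s['clock'])
a=cv2.imread('pics/s2.png')[270:390,370:530];b=cv2.imread('pics/t2.png')[170:275,120:260]
cv2.imwrite('pics/v5.png',np.hstack([cv2.resize(x,(400,300),interpolation=cv2.INTER_CUBIC) for x in (a,b)]))
```

```text
[0.36705966 0.32374825 0.19823184] 11.125
```

View pics/v5.png

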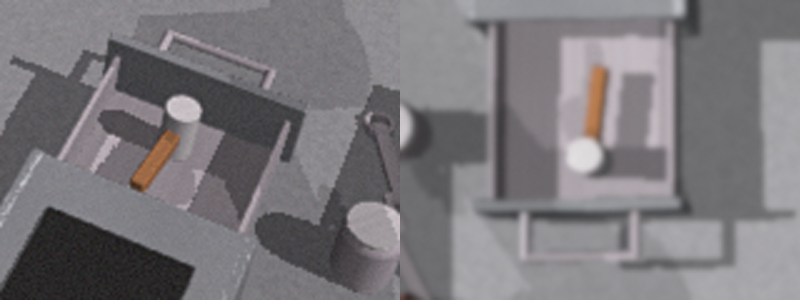

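The mallet stands near the drawer front with its handle pointing +x. Its head top is at about (185,224) in the top image and (444,313) in the scene image.

```bash
cat >> h.py <<'E'
def wood(c,x0,y0,x1,y1,save=None):
    "ends of the orange-brown handle's midline in a window"
    hsv=cv2.cvtColor(np.ascontiguousarray(c['color']),cv2.COLOR_RGB2HSV)
    m=cv2.inRange(hsv,(5,110,60),(20,255,255));w=np.zeros_like(m);w[y0:y1,x0:x1]=m[y0:y1,x0:x1]
    n,l,st,_=cv2.connectedComponentsWithStats(w);k=1+st[1:,4].argmax();ys,xs=np.where(l==k)
    r=cv2.minAreaRect(np.c_[xs,ys].astype(np.float32));b=cv2.boxPoints(r)
    i=np.linalg.norm(b[0]-b[1])<np.linalg.norm(b[1]-b[2])
    e=[(b[0]+b[1])/2,(b[2]+b[3])/2] if i else [(b[1]+b[2])/2,(b[3]+b[0])/2]
    return e,r[1],len(xs)
E
python3 - <<'E'
from h import *
c,t=cam('scene'),cam('top')
P,R,s=pose()
h,err=tri(t,(184.75,224.25),c,(443.6,313.2));print('head',h,err,onz(t,184.75,224.25,.086))
e,wh,n=wood(t,150,180,230,240);print('wood top',e,wh,n,[onz(t,*p,.066).round(4) for p in e])
e,wh,n=wood(c,400,300,480,380);print('wood sc',e,wh,n,[onz(c,*p,.066).round(4) for p in e])
print(s['joint_positions'].round(3))
E
```

```text
head [0.59038409 0.2564553  0.08362194] 0.0013545189442343813 [0.59028396 0.25530229 0.086     ]
wood top [array([189.47781, 193.93855], dtype=float32), array([186.78156, 216.85664], dtype=float32)] (3.972602367401123, 23.076147079467773) 92 [array([0.682 , 0.2463, 0.066 ]), array([0.6145, 0.2538, 0.066 ])]
wood sc [array([439.43918, 322.8851 ], dtype=float32), array([423.89865, 344.64188], dtype=float32)] (7.091105937957764, 26.736957550048828) 183 [array([0.6094, 0.256 , 0.066 ]), array([0.693 , 0.2471, 0.066 ])]
[ 0.569 -0.276  1.928 -0.     1.491  0.57 ]
```

Run:
```python
from h import *
print(go((.640,.250,.11),1.463),go((.640,.250,.019),1.463))
```

```text
([0.0881, 0.2727, 0.0731], np.float64(-1.464)) ([0.1791, 0.2727, 0.073], np.float64(-1.464))
```

Request:
{"fn": "move_arm", "kwargs": {
  "moves": [
    [0, 0.06, 0.02, -0.18],
    [0, 0.12, 0.04, -0.36],
    [0, 0.18, 0.06, -0.54],
    [0.02, 0.24, 0.07, -0.72],
    [0.05, 0.273, 0.073, -0.9],
    [0.08, 0.273, 0.073, -1.08],
    [0.088, 0.273, 0.073, -1.26],
    [0.088, 0.273, 0.073, -1.44],
    [0.088, 0.273, 0.073, -1.464],
    [0.088, 0.273, 0.073, -1.464],
    [0.13, 0.273, 0.073, -1.464],
    [0.17, 0.273, 0.073, -1.464],
    [0.179, 0.273, 0.073, -1.464],
    [0.179, 0.273, 0.073, -1.464]
  ],
  "jaw": 0.045
}}

```text
clock: 12.98
ee_pos: [0.6404, 0.2508, 0.0197]
eef_rot: [0.706, 0.038, 0.706, -0.038]
wrist_force: [-0.2, 0.1, 0.5]
gripper_width: 0.045
```

Request:
{"fn": "move_arm", "kwargs": {
  "moves": [
    [0, 0, 0, 0],
    [0, 0, 0, 0],
    [0, 0, 0, 0],
    [0, 0, 0, 0]
  ],
  "jaw": 0.0
}}

```text
clock: 13.48
ee_pos: [0.6421, 0.2514, 0.0221]
eef_rot: [0.707, 0.038, 0.705, -0.037]
wrist_force: [0.4, 1.2, 6.6]
gripper_width: 0.0146
```

Request:
{"fn": "move_arm", "kwargs": {
  "moves": [
    [-0.01, 0, 0, 0],
    [-0.03, 0, 0, 0],
    [-0.06, 0, 0, 0],
    [-0.09, 0, 0, 0],
    [-0.11, 0, 0, 0],
    [-0.11, 0, 0, 0],
    [-0.11, 0, 0, 0]
  ]
}}

```text
clock: 14.35
ee_pos: [0.6395, 0.2506, 0.1281]
eef_rot: [0.705, 0.038, 0.707, -0.038]
wrist_force: [-0.3, 0.4, -2.5]
gripper_width: 0.0146
```

Request:
{"fn": "move_arm", "kwargs": {
  "moves": [
    [0, 0, 0.005, 0.18],
    [0, 0, 0.01, 0.36],
    [0, 0, 0.015, 0.54],
    [0, 0, 0.02, 0.72],
    [0, 0, 0.025, 0.9],
    [0, 0, 0.03, 1.08],
    [0, 0, 0.035, 1.26],
    [0, 0, 0.04, 1.44],
    [0, 0, 0.045, 1.62],
    [0, 0, 0.05, 1.8],
    [0, 0, 0.055, 1.98],
    [0, 0.006, 0.055, 2.16],
    [0, 0.006, 0.055, 2.34],
    [0, 0.006, 0.055, 2.52],
    [0, 0.006, 0.055, 2.7],
    [0, 0.006, 0.055, 2.88],
    [0, 0.006, 0.055, 3.03],
    [0, 0.006, 0.055, 3.03],
    [0, 0.006, 0.055, 3.03]
  ]
}}

```text
clock: 16.73
ee_pos: [0.695, 0.2508, 0.1281]
eef_rot: [-0.003, -0.706, -0.002, 0.708]
wrist_force: [-0.2, -0.3, -3.1]
gripper_width: 0.0147
```

Run:
```python
from h import *
c,t=cam('scene','pics/s3.png'),cam('top','pics/t3.png')
P,R,s=pose();print(P,R.round(3).tolist(),s['clock'],s['wrist_force'],s['moment'],s['gripper_width'],s['joint_positions'].round(2))
u,v=proj(c,(.747,.25,.15)).astype(int);print(u,v,proj(t,(.747,.25,.15)))
a=cv2.imread('pics/s3.png')[v-75:v+45,u-80:u+80]
u,v=proj(t,(.70,.25,.15)).astype(int)
b=cv2.imread('pics/t3.png')[v-50:v+55,u-70:u+70]
cv2.imwrite('pics/v6.png',np.hstack([cv2.resize(x,(400,300),interpolation=cv2.INTER_CUBIC) for x in (a,b)]))
```

```text
[0.69537611 0.25091659 0.12882881] [[-0.001, 0.006, -1.0], [-0.0, -1.0, -0.006], [-1.0, 0.0, 0.001]] 16.825 [-0.15396905 -0.02677247 -2.27445277] [-0.02027941  0.06721117  0.03003705] 0.014877476312881145 [0.25 0.37 1.38 0.   1.39 1.81]
421 337 [182.21412326 165.64675822]
```

View pics/v6.png

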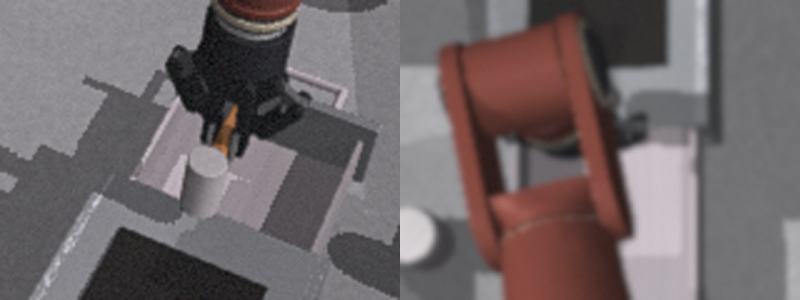

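Good hold: the mallet hangs level at about 0.25 kg, head above the cabinet's front strip. Now lower its near rim onto the cabinet edge to pivot the mallet in the pads.

Request:
{"fn": "move_arm", "kwargs": {
  "moves": [
    [0.012, 0, -0.005, 0],
    [0.024, 0, -0.005, 0],
    [0.03, 0, -0.005, 0],
    [0.034, 0, -0.005, 0],
    [0.034, 0, -0.005, 0]
  ]
}}

```text
clock: 17.45
ee_pos: [0.7008, 0.2511, 0.1008]
eef_rot: [0.002, 0.707, 0.002, -0.707]
wrist_force: [-12.2, -2.8, 18.4]
gripper_width: 0.0146
```

Request:
{"fn": "move_arm", "kwargs": {
  "moves": [
    [0.004, 0, 0.001, 0],
    [0.008, 0, 0.004, 0],
    [0.012, 0, 0.006, 0],
    [0.016, 0, 0.009, 0],
    [0.018, 0, 0.01, 0],
    [0.018, 0, 0.01, 0]
  ]
}}

```text
clock: 18.2
ee_pos: [0.6932, 0.2512, 0.0851]
eef_rot: [0.002, 0.709, 0.002, -0.705]
wrist_force: [-9.9, -3.3, 21.7]
gripper_width: 0.0144
```

Run:
```python
from h import *
c=cam('scene','pics/s4.png')
P,R,s=pose();print(P,s['wrist_force'],s['gripper_width'])
u,v=proj(c,(.747,.25,.15)).astype(int)
e,wh,n=wood(c,u-60,v-80,u+60,v+40);print(e,wh,n)
for p in e:
    o,d=ray(c,*p);print((o+d*(.251-o[1])/d[1]).round(4))
```

```text
[0.69318166 0.2512035  0.08508392] [-10.81036182  -4.45341257  21.58030018] 0.014396227973619955
[array([432.80002, 320.6    ], dtype=float32), array([428.6    , 326.19998], dtype=float32)] (4.0, 7.0) 27
[0.6708 0.251  0.1331]
[0.704  0.251  0.1469]
```

Request:
{"fn": "move_arm", "kwargs": {
  "moves": [
    [-0.02, 0, 0, 0],
    [-0.05, 0, 0, 0],
    [-0.08, 0, 0, 0],
    [-0.08, 0, 0, 0],
    [-0.08, 0, 0, 0]
  ]
}}

```text
clock: 18.88
ee_pos: [0.6898, 0.2507, 0.1554]
eef_rot: [-0.002, -0.706, -0.001, 0.708]
wrist_force: [-0.3, 0.1, -2.8]
gripper_width: 0.0148
```

Run:
```python
from h import *
c=cam('scene','pics/s5.png')
P,R,s=pose();print(P,s['wrist_force'],s['moment'],s['gripper_width'])
u,v=proj(c,(.73,.25,.18)).astype(int);print(u,v)
a=cv2.imread('pics/s5.png')[v-37:v+38,u-50:u+50]
e,wh,n=wood(c,u-60,v-80,u+60,v+40);print(e,wh,n)
for p in e:
    o,d=ray(c,*p);print((o+d*(.251-o[1])/d[1]).round(4))
cv2.imwrite('pics/v7.png',cv2.resize(a,(800,600),interpolation=cv2.INTER_CUBIC))
```

```text
[0.68940209 0.25065339 0.15465198] [-0.36627677 -0.53494113 -2.15229561] [-0.025051    0.10487527 -0.03524682] 0.014575463076649055
426 324
[array([437.80002, 298.6    ], dtype=float32), array([433.48   , 304.36002], dtype=float32)] (4.0, 7.200000286102295) 28
[0.6695 0.251  0.2071]
[0.7025 0.251  0.2192]
```

View pics/v7.png

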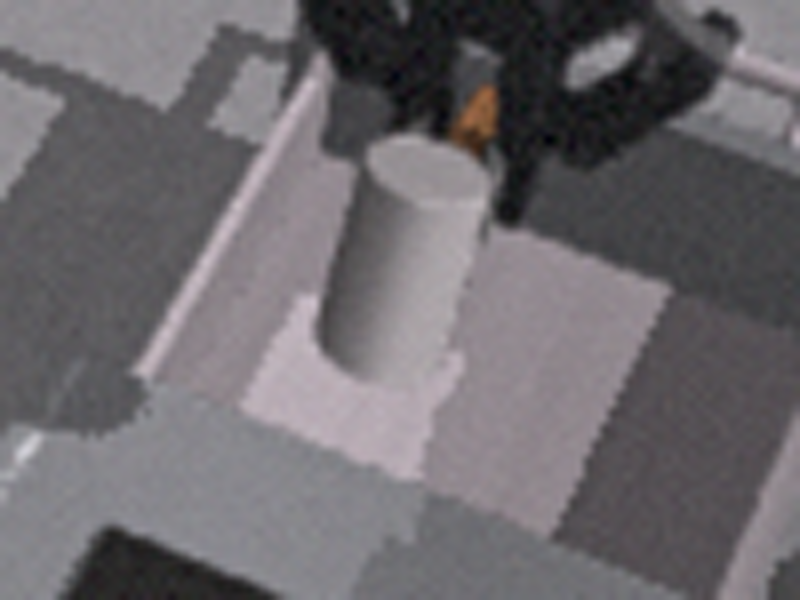

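The head's top centre is at about (429.5,308.5) and the axis runs about (-4.7,+20.6) px down to its bottom face; I'll compute the tilt from that.

Run:
```python
from h import *
from scipy.optimize import brentq
c=cam('scene')
P,R,s=pose();print(P)
o,d=ray(c,429.5,308.5);T=o+d*(.2507-o[1])/d[1];print('top by plane',T)
# grip assumed: handle centre passes (Px, z=Pz+.025+.012); head top 50 along, 30 up, tilt a
g=np.array([P[0],.2507,P[2]+.037])
for a in (0,.2,.3,.4,.5,.6):
    ca,sa=np.cos(a),np.sin(a);hd=np.array([ca,0,sa]);up=np.array([-sa,0,ca])
    t=g+.05*hd+.03*up;b=g+.05*hd-.03*up
    print(a,proj(c,t).round(1),proj(c,b).round(1),(proj(c,b)-proj(c,t)).round(1))
```

```text
[0.68933846 0.2506177  0.15449539]
top by plane [0.73271164 0.2507     0.23447172]
0 [427.6 314.5] [423.8 332.4] [-3.8 17.9]
0.2 [429.3 309.5] [423.6 330.8] [-5.7 21.3]
0.3 [430.3 307. ] [423.7 329.7] [-6.6 22.7]
0.4 [431.2 304.5] [423.9 328.4] [-7.4 23.8]
0.5 [432.2 302.1] [424.2 326.8] [-8.1 24.7]
0.6 [433.3 299.7] [424.5 325. ] [-8.7 25.3]
```

The tilt is only about 0.2 rad, and 0.4-0.7 is needed. I'll use a longer lever: press the head on the drawer's +y side wall with the handle pointing into the drawer.

Request:
{"fn": "move_arm", "kwargs": {
  "moves": [
    [0, -0.01, 0.015, -0.18],
    [0, -0.02, 0.03, -0.36],
    [0, -0.03, 0.045, -0.54],
    [0, -0.04, 0.05, -0.72],
    [0, -0.0455, 0.05, -0.9],
    [0, -0.0455, 0.05, -1.08],
    [0.02, -0.0455, 0.05, -1.26],
    [0.04, -0.0455, 0.05, -1.44],
    [0.06, -0.0455, 0.05, -1.571],
    [0.08, -0.0455, 0.05, -1.571],
    [0.085, -0.0455, 0.05, -1.571],
    [0.085, -0.0455, 0.05, -1.571]
  ]
}}

```text
clock: 20.48
ee_pos: [0.6402, 0.2961, 0.0719]
eef_rot: [0.501, 0.499, 0.501, -0.499]
wrist_force: [0.5, -0.0, -1.0]
gripper_width: 0.0146
```

Request:
{"fn": "move_arm", "kwargs": {
  "moves": [
    [0.005, 0, 0, 0],
    [0.01, 0, 0, 0],
    [0.015, 0, 0, 0],
    [0.018, 0, 0, 0],
    [0.018, 0, 0, 0]
  ]
}}

```text
clock: 21.1
ee_pos: [0.6402, 0.2961, 0.054]
eef_rot: [0.501, 0.499, 0.501, -0.499]
wrist_force: [-0.5, 0.2, -1.7]
gripper_width: 0.0146
```

Request:
{"fn": "move_arm", "kwargs": {
  "moves": [
    [0.004, 0, 0, 0],
    [0.008, 0, 0, 0],
    [0.008, 0, 0, 0]
  ]
}}

```text
clock: 21.48
ee_pos: [0.6432, 0.2961, 0.0509]
eef_rot: [0.502, 0.5, 0.5, -0.497]
wrist_force: [-2.2, -4.9, 9.2]
gripper_width: 0.0145
```

Request:
{"fn": "move_arm", "kwargs": {
  "moves": [
    [0.004, 0, 0, 0],
    [0.008, 0, 0, 0],
    [0.012, 0, 0, 0],
    [0.012, 0, 0, 0]
  ]
}}

```text
clock: 21.98
ee_pos: [0.6442, 0.2937, 0.0395]
eef_rot: [0.503, 0.5, 0.499, -0.498]
wrist_force: [-1.9, -11.1, 12.2]
gripper_width: 0.0146
```

Request:
{"fn": "move_arm", "kwargs": {
  "moves": [
    [0.004, 0, 0, 0],
    [0.008, 0, 0, 0],
    [0.012, 0, 0, 0],
    [0.012, 0, 0, 0]
  ]
}}

```text
clock: 22.48
ee_pos: [0.6451, 0.2934, 0.0285]
eef_rot: [0.504, 0.5, 0.498, -0.498]
wrist_force: [-1.7, -14.7, 16.1]
gripper_width: 0.0148
```

Run:
```python
from h import *
c,t=cam('scene','pics/s6.png'),cam('top','pics/t6.png')
P,R,s=pose();print(P,s['wrist_force'],s['moment'],s['clock'])
h=lambda im:im
u,v=proj(c,(.64,.34,.09)).astype(int);u2,v2=proj(t,(.64,.32,.09)).astype(int);print(u,v,u2,v2)
a=c['color'][v-45:v+30,u-50:u+50];b=t['color'][v2-37:v2+38,u2-50:u2+50]
cv2.imwrite('pics/v8.png',np.hstack([cv2.resize(x,(400,300),interpolation=cv2.INTER_CUBIC) for x in (a,b)])[:,:,::-1])
```

```text
[0.64505091 0.2934436  0.02852235] [ -1.67051037 -13.22438701  15.30457031] [-1.2235409   0.28008624  0.08389712] 22.575
470 338 161 207
```

View pics/v8.png

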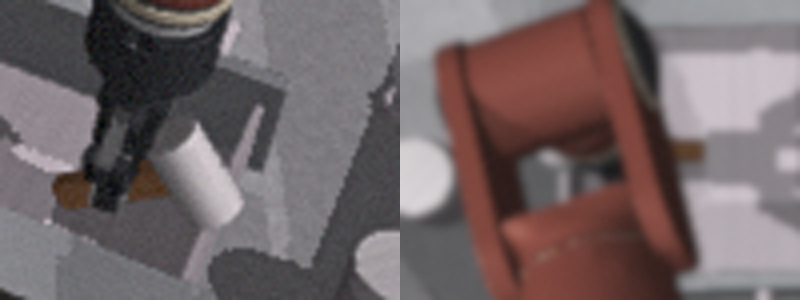

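The picture shows the head clearly tilted, with its axis running from (463.5,328) to (476,346).

Run:
```python
from h import *
c=cam('scene');P,R,s=pose()
for p in ((463.5,328.3),(476.3,346.)):
    o,d=ray(c,*p);print((o+d*(.645-o[0])/d[0]).round(4))
for a in (.3,.4,.5,.6,.7):
  for sl in (0,.006):
    g=np.array([P[0],P[1],P[2]+.037+sl]);ca,sa=np.cos(a),np.sin(a);hd=np.array([0,ca,sa]);up=np.array([0,-sa,ca])
    t=g+.05*hd+.03*up;b=g+.05*hd-.03*up;print(a,sl,proj(c,t).round(1),proj(c,b).round(1),(proj(c,b)-proj(c,t)).round(1),'hend',proj(c,g-.045*hd).round(1))
```

```text
[0.645 0.32  0.119]
[0.645  0.3594 0.0776]
0.3 0 [467.8 333.1] [470.5 351.4] [ 2.7 18.3] hend [431.4 335.3]
0.3 0.006 [468.2 331.4] [470.9 349.8] [ 2.7 18.3] hend [431.8 333.8]
0.4 0 [466.2 331.4] [471.3 350. ] [ 5.2 18.7] hend [431.8 336.7]
0.4 0.006 [466.7 329.7] [471.8 348.5] [ 5.2 18.8] hend [432.1 335.1]
0.5 0 [464.4 329.7] [472.  348.6] [ 7.6 18.9] hend [432.3 338.1]
0.5 0.006 [464.9 328. ] [472.5 347. ] [ 7.6 19. ] hend [432.6 336.5]
0.6 0 [462.5 328.1] [472.5 347. ] [ 9.9 18.9] hend [433.  339.4]
0.6 0.006 [463.  326.4] [472.9 345.5] [ 9.9 19. ] hend [433.3 337.9]
0.7 0 [460.5 326.6] [472.7 345.4] [12.2 18.8] hend [433.8 340.8]
0.7 0.006 [460.9 325. ] [473.1 343.8] [12.2 18.8] hend [434.1 339.2]
```

Request:
{"fn": "move_arm", "kwargs": {
  "moves": [
    [-0.03, 0, 0, 0],
    [-0.08, 0, 0, 0],
    [-0.12, 0, 0, 0],
    [-0.12, 0, 0, 0],
    [-0.12, 0, 0, 0]
  ]
}}

```text
clock: 23.25
ee_pos: [0.6398, 0.296, 0.1412]
eef_rot: [0.501, 0.498, 0.502, -0.499]
wrist_force: [-0.4, -0.2, -2.4]
gripper_width: 0.0145
```

```bash
cat >> h.py <<'E'
def woodpx(c,x0,y0,x1,y1):
    hsv=cv2.cvtColor(np.ascontiguousarray(c['color']),cv2.COLOR_RGB2HSV)
    m=cv2.inRange(hsv,(4,90,40),(20,255,255));ys,xs=np.where(m[y0:y1,x0:x1]>0);return xs+x0,ys+y0
E
python3 - <<'E'
from h import *
c=cam('scene','pics/s7.png');P,R,s=pose();print(P,s['wrist_force'],s['moment'])
u,v=proj(c,(P[0],P[1],P[2]+.04)).astype(int)
def pl(p):
    o,d=ray(c,*p);return (o+d*(P[0]+.008-o[0])/d[0])   # near side face of the handle
xs,ys=woodpx(c,u-50,v-40,u+50,v+40);Q=np.array([pl(p) for p in zip(xs,ys)])
print(len(xs),xs.min(),xs.max(),ys.min(),ys.max(), 'y',Q[:,1].min()-P[1],Q[:,1].max()-P[1])
for lo in np.arange(-.05,.03,.01):
    k=(Q[:,1]-P[1]>=lo)&(Q[:,1]-P[1]<lo+.01)
    if k.any(): print(round(lo,2),k.sum(),(Q[k,2].min()-P[2]).round(4),(Q[k,2].max()-P[2]).round(4))
q=Q[:,1:]-Q[:,1:].mean(0);w=np.linalg.svd(q)[2][0];print('angle',np.arctan(w[1]/w[0]))
g=cv2.cvtColor(np.ascontiguousarray(c['color']),cv2.COLOR_RGB2GRAY)
lsd=cv2.createLineSegmentDetector();w0=g[v-40:v+60,u-50:u+70]
L=lsd.detect(cv2.resize(w0,None,fx=4,fy=4,interpolation=cv2.INTER_CUBIC))[0][:,0]/4
for l in L:
    a=np.array(l)+[u-50,v-40]*2
    n=np.hypot(a[2]-a[0],a[3]-a[1])
    if n>8:
        A,B=pl(a[:2]),pl(a[2:]);d=B-A;print(a.round(1),n.round(1),'lean',np.arctan2(d[1],-d[2]).round(3),np.arctan(d[2]/d[1]).round(3),(A[1:]-P[1:]).round(3))
E
```

```text
[0.63922695 0.29576516 0.13992922] [ 0.05143673  0.49480198 -2.2607641 ] [-0.06711025 -0.03624612 -0.0284837 ]
143 442 472 300 312 y -0.03593452999790647 0.030655085138951987
-0.04 16 0.0146 0.0359
-0.03 40 0.0094 0.0407
-0.02 19 0.0144 0.04
0.0 2 0.0407 0.0541
0.01 42 0.0376 0.0737
0.02 23 0.0465 0.067
angle 0.6501955681273298
[453.1 292.4 454.6 278.3] 14.1 lean -3.05 -1.479 [-0.019  0.081]
[480.9 290.8 474.9 296.6] 8.4 lean -0.368 1.202 [0.039 0.116]
[415.5 293.1 409.  305.4] 14.0 lean -0.208 1.363 [-0.103  0.035]
[455.6 277.  451.  269.8] 8.5 lean -2.437 -0.866 [-0.021  0.129]
[407.8 360.1 419.7 364.8] 12.8 lean 1.623 0.052 [-0.091 -0.213]
[482.5 277.9 474.8 281.8] 8.7 lean -0.624 0.946 [0.035 0.153]
[527.8 353.6 520.2 350.1] 8.4 lean -1.662 -0.091 [ 0.176 -0.018]
[437.2 282.8 433.1 290.5] 8.7 lean -0.189 1.381 [-0.058  0.092]
[487.4 265.2 485.3 273.1] 8.2 lean 0.017 -1.554 [0.037 0.192]
[482.3 332.3 485.5 320.9] 11.8 lean -3.126 -1.555 [ 0.067 -0.008]
[491.5 308.  485.4 297.9] 11.8 lean -2.457 -0.886 [0.071 0.077]
[458.9 323.5 414.8 306.4] 47.2 lean -1.563 0.007 [ 0.011 -0.009]
[483.9 319.  465.  362.5] 47.5 lean -0.076 1.495 [0.062 0.036]
[413.2 286.2 449.  299.8] 38.3 lean 1.573 0.002 [-0.112  0.054]
[489.6 322.1 485.8 335. ] 13.5 lean 0.014 -1.557 [0.076 0.033]
[438.7 285.1 452.  290.3] 14.3 lean 1.551 -0.02 [-0.054  0.087]
[485.5 297.8 480.7 290.3] 8.9 lean -2.425 -0.854 [0.053 0.1  ]
[408.7 309.5 415.1 298.6] 12.6 lean 2.908 1.337 [-0.112 -0.028]
[523.2 331.3 526.9 346.5] 15.6 lean 0.422 -1.148 [0.15  0.044]
[457.1 289.2 454.3 296.8] 8.1 lean -0.072 1.498 [-0.012  0.095]
[460.9 361.1 453.  357.7] 8.5 lean -1.584 -0.013 [ 0.039 -0.133]
```

The tilt estimates are 0.60-0.70 rad, against 0.56 needed with a ±0.21 tolerance. I'll use the last view on the button.

Run:
```python
from h import *
c,t=cam('scene'),cam('top')
a=c['color'][205:235,262:302];b=t['color'][235:275,350:390]
A=cv2.resize(a,(400,300),interpolation=cv2.INTER_CUBIC);B=cv2.resize(b,(400,400),interpolation=cv2.INTER_CUBIC)
A=np.vstack([A,np.zeros((100,400,3),np.uint8)])
V=np.hstack([A,B])[:,:,::-1].copy()
for k in range(0,800,50): cv2.line(V,(k,0),(k,4 if k%100 else 9),(0,255,0),1)
for k in range(0,400,50): cv2.line(V,(0,k),(6,k),(0,255,0),1);cv2.line(V,(400,k),(406,k),(0,255,0),1)
cv2.imwrite('pics/v9.png',V)
```

```text
(no output)
```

View pics/v9.png

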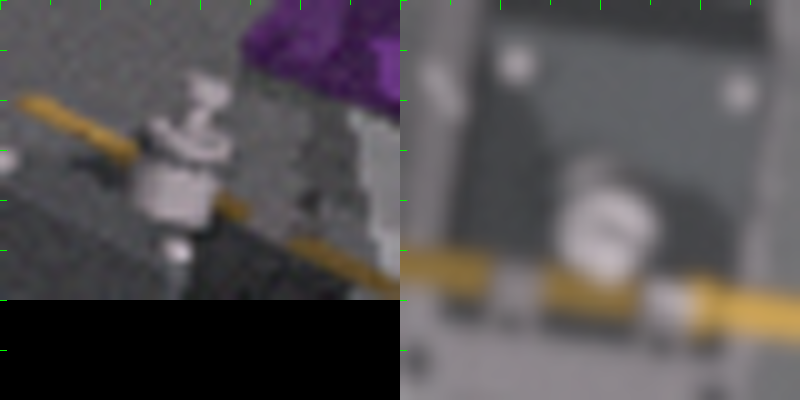

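The scene view shows the button at about (282.8,214), above a collared bushing. In the top view the button end is at about (370.3,260).

Run:
```python
from h import *
c,t=cam('scene'),cam('top')
for tp in ((370.3,259),(370.3,260),(370.3,261)):
    b,e=tri(t,tp,c,(282.8,213.7));print('button',b.round(4),e.round(4))
yaw=-.127;zx=np.array([-np.sin(.56)*np.cos(yaw),-np.sin(.56)*np.sin(yaw),np.cos(.56)])
J=np.array([.510,-.280,0]);ex=np.array([np.cos(yaw),np.sin(yaw),0]);ey=np.array([-np.sin(yaw),np.cos(yaw),0])
print('jig frame',(b-J)@ex,(b-J)@ey)
# collar/bushing centre (top blob) and scene collar
print('collar',tri(t,(370.8,257.5),c,(281,219)))
# ray of scene button intersect jig mid plane
o,d=ray(c,282.8,213.7);k=((J-o)@ey)/(d@ey);q=o+k*d;print('midplane',q,(q-J)@ex)
o,d=ray(c,262+17.2,205+22.5);k=((J-o)@ey)/(d@ey);q=o+k*d;print('bush base',q,(q-J)@ex)
# studs on slope top corners in top view & scene? slope predicted height at centre
print('foot h if centre', .105-.05*np.tan(.56), .105-.05*np.sin(.56))
for h in (.022,.032,.042):
  for z in (.074,.078):
    p=J+[0,0,z]+h*zx; print(h,z,p.round(4),proj(c,p).round(1),proj(t,p).round(1), 'foot',proj(c,J+[0,0,z]).round(1),proj(t,J+[0,0,z]).round(1))
```

```text
button [ 0.4812 -0.2734  0.1108] 0.0019
button [ 0.4788 -0.2741  0.1088] 0.0006
button [ 0.4764 -0.2748  0.1067] 0.0007
jig frame -0.03402210366295614 0.0008960171279722947
collar (array([ 0.48662881, -0.27648471,  0.0937538 ]), np.float64(0.0019339412469744095))
midplane [ 0.47569815 -0.27562009  0.10593286] -0.03458034539621699
bush base [ 0.49357407 -0.27790262  0.06595291] -0.01655929494093661
foot h if centre 0.07365252324736508 0.07844069010395582
0.022 0.074 [ 0.4984 -0.2785  0.0926] [278.  221.3] [371.1 253.6] foot [275.6 228.3] [370.9 250.1]
0.022 0.078 [ 0.4984 -0.2785  0.0966] [277.9 220.2] [371.2 253.5] foot [275.5 227.3] [371. 250.]
0.032 0.074 [ 0.4931 -0.2778  0.1011] [279.  218.1] [371.2 255.2] foot [275.6 228.3] [370.9 250.1]
0.032 0.078 [ 0.4931 -0.2778  0.1051] [279. 217.] [371.3 255.1] foot [275.5 227.3] [371. 250.]
0.042 0.074 [ 0.4879 -0.2772  0.1096] [280.1 214.9] [371.3 256.8] foot [275.6 228.3] [370.9 250.1]
0.042 0.078 [ 0.4879 -0.2772  0.1136] [280.1 213.8] [371.4 256.7] foot [275.5 227.3] [371. 250.]
```

Run:
```python
from h import *
P,R,s=pose();print(R.round(3).tolist(),s['clock'],go((.4063,-.2649,.160)))
```

```text
[[-0.003, 1.0, 0.005], [-0.001, 0.005, -1.0], [-1.0, -0.003, 0.001]] 23.5 ([-0.0184, -0.236, 0.5596], 0)
```

Request:
{"fn": "move_arm", "kwargs": {
  "moves": [
    [-0.018, -0.02, 0.03, 0.17],
    [-0.018, -0.04, 0.08, 0.34],
    [-0.018, -0.07, 0.13, 0.51],
    [-0.018, -0.1, 0.18, 0.68],
    [-0.018, -0.12, 0.23, 0.85],
    [-0.018, -0.15, 0.285, 1.02],
    [-0.018, -0.17, 0.34, 1.19],
    [-0.018, -0.19, 0.395, 1.36],
    [-0.018, -0.21, 0.45, 1.53],
    [-0.018, -0.225, 0.5, 1.698],
    [-0.018, -0.236, 0.545, 1.698],
    [-0.018, -0.236, 0.56, 1.698],
    [-0.018, -0.236, 0.56, 1.698],
    [-0.018, -0.236, 0.56, 1.698]
  ]
}}

```text
clock: 25.25
ee_pos: [0.4075, -0.2638, 0.1601]
eef_rot: [0.043, -0.706, 0.042, 0.706]
wrist_force: [0.5, 0.0, -2.4]
gripper_width: 0.0145
```

Run:
```python
from h import *
c=cam('scene','pics/s8.png');t=cam('top','pics/t8.png');P,R,s=pose();print(P,R.round(3).tolist(),s['clock'],s['wrist_force'],s['moment'])
xs,ys=woodpx(c,200,130,340,260);print(len(xs))
# print predicted head outline and detected LSD lines near head
yaw=-.127;e=np.array([np.cos(yaw),np.sin(yaw),0])
g=P+[0,0,.042]
for a in (.55,.65,.75):
    hd=np.cos(a)*e+[0,0,np.sin(a)];up=-np.sin(a)*e+[0,0,np.cos(a)]
    print(a,'top',proj(c,g+.05*hd+.03*up).round(1),'bot',proj(c,g+.05*hd-.03*up).round(1))
u,v=proj(c,g+.05*e).astype(int)
gr=cv2.cvtColor(np.ascontiguousarray(c['color']),cv2.COLOR_RGB2GRAY)[v-35:v+40,u-35:u+35]
L=cv2.createLineSegmentDetector().detect(cv2.resize(gr,None,fx=4,fy=4,interpolation=cv2.INTER_CUBIC))[0][:,0]/4
for l in L:
    n=np.hypot(l[2]-l[0],l[3]-l[1])
    if n>9: print((l+[u-35,v-35]*2).round(1),n.round(1))
```

```text
[ 0.40761279 -0.26372779  0.16028207] [[-0.0, -0.12, -0.993], [0.001, -0.993, 0.12], [-1.0, -0.0, 0.0]] 25.35 [-0.90056244  0.15658218 -2.19677871] [ 0.05423736  0.07894001 -0.02262055]
165
0.55 top [292.2 164.8] bot [285.5 185.1]
0.65 top [293.4 163.2] bot [285.5 183.4]
0.75 top [294.6 161.7] bot [285.7 181.5]
[297.5 166.3 286.8 161.9] 11.5
[300.2 183.5 299.9 173.8] 9.7
[314.5 166.2 304.6 174.4] 12.9
[314.6 222.3 303.5 218. ] 12.0
[278.4 181.4 284.4 166.1] 16.4
[309.  155.4 315.4 161.8] 9.1
```

Request:
{"fn": "move_arm", "kwargs": {
  "moves": [
    [0.03, 0, 0, 0],
    [0.06, 0, 0, 0],
    [0.077, 0, 0, 0],
    [0.077, 0, 0, 0],
    [0.077, 0, 0, 0]
  ]
}}

```text
clock: 25.98
ee_pos: [0.4081, -0.2654, 0.0848]
eef_rot: [-0.043, 0.706, -0.043, -0.705]
wrist_force: [0.7, -1.0, -2.1]
gripper_width: 0.0148
```

Request:
{"fn": "move_arm", "kwargs": {
  "moves": [
    [0.0042, 0, -0.0027, 0],
    [0.0085, 0, -0.0053, 0],
    [0.0127, 0, -0.008, 0],
    [0.0127, 0, -0.008, 0]
  ]
}}

```text
clock: 26.48
ee_pos: [0.4151, -0.2657, 0.0702]
eef_rot: [0.043, -0.705, 0.043, 0.706]
wrist_force: [0.3, -0.0, -2.4]
gripper_width: 0.015
```

Request:
{"fn": "move_arm", "kwargs": {
  "moves": [
    [0.0021, 0, -0.0013, 0],
    [0.0042, 0, -0.0027, 0],
    [0.0042, 0, -0.0027, 0]
  ]
}}

```text
clock: 26.85
ee_pos: [0.4179, -0.2663, 0.0666]
eef_rot: [0.043, -0.706, 0.043, 0.706]
wrist_force: [0.7, 0.0, -0.8]
gripper_width: 0.0142
```

Request:
{"fn": "move_arm", "kwargs": {
  "moves": [
    [0.0017, 0, -0.0011, 0],
    [0.0025, 0, -0.0016, 0],
    [0.0025, 0, -0.0016, 0]
  ]
}}

```text
clock: 27.22
ee_pos: [0.4195, -0.2666, 0.0642]
eef_rot: [0.043, -0.706, 0.043, 0.706]
wrist_force: [-3.7, -0.1, 2.3]
gripper_width: 0.0146
```

Touch was found about 20.5 mm along the approach. I'll back off, then strike at about 0.13 m/s to about 10 mm past contact and withdraw.

Request:
{"fn": "move_arm", "kwargs": {
  "moves": [
    [-0.01, 0, 0.006, 0],
    [-0.0203, 0, 0.0127, 0],
    [-0.0203, 0, 0.0127, 0],
    [-0.0203, 0, 0.0127, 0]
  ]
}}

```text
clock: 27.72
ee_pos: [0.4069, -0.265, 0.0846]
eef_rot: [-0.043, 0.706, -0.043, -0.706]
wrist_force: [-0.4, -0.3, -1.6]
gripper_width: 0.0144
```

Request:
{"fn": "move_arm", "kwargs": {
  "moves": [
    [0.0135, 0, -0.0085, 0],
    [0.0271, 0, -0.017, 0],
    [0.0271, 0, -0.017, 0],
    [0.01, 0, -0.006, 0],
    [-0.02, 0, 0.012, 0],
    [-0.05, 0, 0.012, 0],
    [-0.05, 0, 0.012, 0]
  ]
}}

```text
clock: 28.6
ee_pos: [0.3965, -0.2646, 0.1364]
eef_rot: [-0.042, 0.707, -0.044, -0.704]
wrist_force: [-0.0, -0.0, -2.3]
gripper_width: 0.0147
```

Run:
```python
from h import *
c=cam('scene','pics/s9.png');P,R,s=pose();print(P,s['clock'],s['wrist_force'])
a=cv2.imread('pics/s8.png').astype(int)[200:240,262:302];b=cv2.imread('pics/s9.png').astype(int)[200:240,262:302]
# bright button profile along rows, before (scene0) and after
z=cv2.imread('pics/scene0.png').astype(int)[200:240,262:302]
for n,i in(('0',z),('9',b)):
    print(n);print('\n'.join(' '.join('%3d'%x for x in r) for r in i[4:26,10:28,1]))
```

```text
[ 0.39552566 -0.26370314  0.13437943] 28.65 [ 0.44047875 -0.46830545 -2.70481215]
0
124 128 133 134 138 131 135 130  94  92  95  84  86  84  84  87  88  81
130 129 130 133 131 131 132 132 128 132 129  90  89  82  83  85  81  64
133 134 130 131 129 129 131 130 130 135 131 135 128  91  87  78  71  68
131 133 129 128 124 129 128 127 133 127 131 130 125  87  81  66  41  50
129 130 129 128 127 130 135 127 129 133 127 119  87  83  62  58  57  36
130 132 132 133 129 132 134 128 131 127 125  95  79  80  49  36  44  41
129 130 129 129 121 133 130 128 128 133 130 125  91  79  43  28  22  30
125 127 134 126 133 133 130 125 129 133 126 127 123  89  66  60  29  21
129 132 126 130 129 129 133 128 125 128 130 127 125 129 117 107  72  56
132 134 135 137 132 131 130 127  92 112 140 130 136 130 119 117 113 116
130 130 132 130 132 132 137 129 102 116 137 143 138 132 129 131 117 119
130 128 131 129 133 128 133 132 106  99 125 135 130 129 129 130 132 129
135 131 130 134 123 112 121 111  99 132 140 120 125 131 133 134 131 134
132 135 136 132 100 114 125  93 102 138 138 128 130 129 132 134 134 132
115 125 
[... 1453 characters left out ...]
 138 130 124 135 141 136 135 135 135 138 137 141 143
140 145 142 142 100 112  90  99 128 148 132 131 135 137 140 136 140 142
122 132 133 109  63  89 114 127 125 147 139 126 140 137 136 138 134 140
103 108 107  76  48  63 100 125 145 145 140 142 137 135 138 137 134 134
 85  85  76  83  70  65  77  92 128 145 150 135 119 114 131 132 136 135
 48  54  58  67  86  93 105  92 102  84  98  90  97 115 138 138 138 142
 44  42  54  79 100 120 132 146 146 123 124  99 107 124 136 141 141 133
 46  55  48  83 109 127 145 148 151 150 145 129 136 142 142 138 138 138
 76  73  71  92 114 128 144 154 153 147 140 116 127 136 131 136 136 139
 69  74  73  88 118 132 151 152 149 148 135  97 102 113 125 124 132 140
```

The button's outline has moved down about 4 px from its start position, so the pin has snapped. Next I'll carry the mallet to bare bench near (0.40,-0.03) and press the handle's end on the bench to undo the tilt.

Request:
{"fn": "move_arm", "kwargs": {
  "moves": [
    [0, -0.05, 0.01, 0],
    [0, -0.1, 0.02, 0],
    [0, -0.15, 0.02, 0],
    [0.02, -0.2, 0.02, 0],
    [0.06, -0.233, 0.02, 0],
    [0.1, -0.233, 0.02, 0],
    [0.12, -0.233, 0.02, 0],
    [0.125, -0.233, 0.02, 0],
    [0.125, -0.233, 0.02, 0]
  ]
}}

```text
clock: 29.78
ee_pos: [0.403, -0.0296, 0.0086]
eef_rot: [0.043, -0.705, 0.043, 0.706]
wrist_force: [0.5, -0.2, -1.3]
gripper_width: 0.0146
```

Request:
{"fn": "move_arm", "kwargs": {
  "moves": [
    [0.005, 0, 0, 0],
    [0.01, 0, 0, 0],
    [0.015, 0, 0, 0],
    [0.015, 0, 0, 0]
  ]
}}

```text
clock: 30.28
ee_pos: [0.4042, -0.03, -0.0045]
eef_rot: [-0.043, 0.706, -0.043, -0.706]
wrist_force: [-1.0, 0.1, 6.8]
gripper_width: 0.0147
```

Request:
{"fn": "move_arm", "kwargs": {
  "moves": [
    [0.004, 0, 0, 0],
    [0.008, 0, 0, 0],
    [0.011, 0, 0, 0],
    [0.011, 0, 0, 0]
  ]
}}

```text
clock: 30.78
ee_pos: [0.411, -0.031, -0.0102]
eef_rot: [-0.043, 0.711, -0.044, -0.701]
wrist_force: [2.7, 3.1, 21.0]
gripper_width: 0.0147
```

Request:
{"fn": "move_arm", "kwargs": {
  "moves": [
    [0.003, 0, 0, 0],
    [0.006, 0, 0, 0],
    [0.006, 0, 0, 0]
  ]
}}

```text
clock: 31.15
ee_pos: [0.4146, -0.0315, -0.0144]
eef_rot: [-0.043, 0.713, -0.044, -0.698]
wrist_force: [8.2, 3.6, 22.8]
gripper_width: 0.0147
```

Request:
{"fn": "move_arm", "kwargs": {
  "moves": [
    [0.003, 0, 0, 0],
    [0.006, 0, 0, 0],
    [0.006, 0, 0, 0]
  ]
}}

```text
clock: 31.52
ee_pos: [0.4169, -0.0328, -0.0191]
eef_rot: [-0.042, 0.715, -0.045, -0.696]
wrist_force: [11.7, -0.9, 22.6]
gripper_width: 0.0145
```

Request:
{"fn": "move_arm", "kwargs": {
  "moves": [
    [0.002, 0, 0, 0],
    [0.004, 0, 0, 0],
    [0.004, 0, 0, 0]
  ]
}}

```text
clock: 31.9
ee_pos: [0.4177, -0.0334, -0.0222]
eef_rot: [-0.042, 0.715, -0.045, -0.696]
wrist_force: [9.0, -1.0, 27.8]
gripper_width: 0.0144
```

Run:
```python
from h import *
c,t=cam('scene','pics/s10.png'),cam('top','pics/t10.png');P,R,s=pose();print(P,s['clock'],s['wrist_force'],s['joint_positions'].round(2))
yaw=-.12;e=np.array([np.cos(yaw),np.sin(yaw),0])
for a in (0,.1,.2,.3,.4,.5):
    hd=np.cos(a)*e+[0,0,np.sin(a)];up=-np.sin(a)*e+[0,0,np.cos(a)];g=P+[0,0,.04]
    T,B=proj(c,g+.05*hd+.03*up),proj(c,g+.05*hd-.03*up);print(a,T.round(1),B.round(1),((B-T)[0]/(B-T)[1]).round(3))
u,v=proj(c,P+.05*e+[0,0,.04]).astype(int)
gr=cv2.cvtColor(np.ascontiguousarray(c['color']),cv2.COLOR_RGB2GRAY)[v-35:v+40,u-35:u+35]
L=cv2.createLineSegmentDetector().detect(cv2.resize(gr,None,fx=4,fy=4,interpolation=cv2.INTER_CUBIC))[0][:,0]/4
for l in L:
    n=np.hypot(l[2]-l[0],l[3]-l[1])
    if n>8: print((l+[u-35,v-35]*2).round(1),n.round(1),((l[2]-l[0])/(l[3]-l[1])).round(3))
```

```text
[ 0.41768452 -0.03334714 -0.02216468] 32.0 [ 9.24048219 -0.35552528 28.63376062] [-0.26 -0.21  2.27  0.    1.05  1.43]
0 [356.6 254.4] [355.3 269.6] -0.087
0.1 [357.3 252.5] [354.9 268.9] -0.15
0.2 [358.1 250.6] [354.6 268. ] -0.205
0.3 [359.  248.8] [354.4 266.9] -0.256
0.4 [360.  246.9] [354.3 265.7] -0.303
0.5 [361.  245.2] [354.3 264.3] -0.348
[353.3 242.2 346.7 226.9] 16.7 0.434
[389.6 239.7 374.2 252.4] 19.9 -1.209
[359.4 269.3 362.2 258.5] 11.1 -0.261
```

Request:
{"fn": "move_arm", "kwargs": {
  "moves": [
    [-0.004, 0, 0, 0],
    [-0.008, 0, 0, 0],
    [-0.01, 0, 0, 0],
    [-0.01, 0, 0, 0]
  ]
}}

```text
clock: 32.5
ee_pos: [0.4046, -0.0301, -0.0219]
eef_rot: [-0.043, 0.707, -0.043, -0.705]
wrist_force: [1.5, -0.4, 7.5]
gripper_width: 0.0147
```

Request:
{"fn": "move_arm", "kwargs": {
  "moves": [
    [-0.002, 0, 0, 0],
    [-0.002, 0, 0, 0]
  ]
}}

```text
clock: 32.75
ee_pos: [0.4023, -0.0295, -0.0214]
eef_rot: [0.043, -0.705, 0.043, 0.707]
wrist_force: [0.4, -0.6, 2.3]
gripper_width: 0.0145
```

Request:
{"fn": "move_arm", "kwargs": {
  "moves": [
    [0, 0, 0, 0],
    [0, 0, 0, 0],
    [0, 0, 0, 0],
    [0, 0, 0, 0]
  ],
  "jaw": 0.04
}}

```text
clock: 33.25
ee_pos: [0.4033, -0.0297, -0.0207]
eef_rot: [0.043, -0.706, 0.043, 0.706]
wrist_force: [0.2, -0.5, 0.2]
gripper_width: 0.0403
```

```bash
cat > tilt.py <<'E'
from h import *
c=cam('scene');P,R,s=pose();print(P,s['clock'],s['wrist_force'],s['gripper_width'])
u,v=357,262
gr=cv2.cvtColor(np.ascontiguousarray(c['color']),cv2.COLOR_RGB2GRAY)[v-35:v+40,u-45:u+45]
L=cv2.createLineSegmentDetector().detect(cv2.resize(gr,None,fx=4,fy=4,interpolation=cv2.INTER_CUBIC))[0][:,0]/4
for l in L:
    n=np.hypot(l[2]-l[0],l[3]-l[1])
    if n>7: print((l+[u-45,v-35]*2).round(1),n.round(1),((l[2]-l[0])/(l[3]-l[1])).round(3))
xs,ys=woodpx(c,u-50,v-40,u+60,v+40);print('wood',len(xs),xs.min(),xs.max(),ys.min(),ys.max())
E
python3 tilt.py
```

```text
[ 0.40342839 -0.02973257 -0.02066602] 33.3 [ 0.44073415 -0.26900805 -0.55385687] 0.040291091134018416
[352.2 237.6 349.5 226.9] 11.1 0.251
[380.4 235.  380.2 243.1] 8.1 -0.018
[371.  238.1 364.3 234.7] 7.5 1.925
[392.9 236.  382.1 250.6] 18.2 -0.739
[388.9 298.9 395.8 301.1] 7.3 3.098
[328.1 244.8 318.1 244.8] 10.0 2130.386
[383.8 233.4 390.3 237.8] 7.8 1.456
wood 138 324 372 241 301
```

Request:
{"fn": "move_arm", "kwargs": {
  "moves": [
    [-0.02, 0, 0, 0],
    [-0.05, 0, 0, 0],
    [-0.1, 0, 0, 0],
    [-0.15, 0, 0, 0],
    [-0.2, -0.04, 0, 0],
    [-0.2, -0.1, 0, 0],
    [-0.2, -0.16, 0, 0],
    [-0.2, -0.22, 0, 0],
    [-0.2, -0.25, 0, 0],
    [-0.2, -0.25, 0, 0]
  ]
}}

```text
clock: 34.55
ee_pos: [0.4337, 0.2199, 0.1792]
eef_rot: [0.042, -0.706, 0.042, 0.706]
wrist_force: [-0.9, -0.2, -0.6]
gripper_width: 0.0397
```

```bash
python3 tilt.py
python3 - <<'E'
from h import *
t,c=cam('top','pics/t11.png'),cam('scene','pics/s11.png')
e,wh,n=wood(t,290,250,380,350);print('top wood',e,wh,n)
xs,ys=woodpx(c,320,215,400,300);print(len(xs))
e2,wh,n=wood(c,320,215,400,300);print('scene',e2,wh,n)
for a in e:
    for b in e2:
        p,er=tri(t,a,c,b);print(p.round(4),er.round(4))
for z in (.03,.04): print(z,[onz(t,*p,z).round(3) for p in e],[onz(c,*p,z).round(3) for p in e2])
E
```

```text
[0.43368405 0.2187447  0.17912988] 34.6 [-0.74404245 -0.55808608 -0.91430246] 0.039905602320649186
[320.1 231.  327.5 234.8] 8.4 1.963
[366.5 243.4 372.8 237.2] 8.8 -1.009
[370.6 246.6 376.  241.3] 7.5 -1.005
[376.1 244.3 370.8 249.9] 7.7 -0.951
wood 169 324 376 238 301
top wood [array([357. , 261.5], dtype=float32), array([345. , 261.5], dtype=float32)] (3.0, 12.0) 37
148
scene [array([376.00003, 239.00005], dtype=float32), array([363.50003, 251.50005], dtype=float32)] (5.656853675842285, 17.677669525146484) 90
[ 0.4434 -0.1224  0.0871] 0.2398
[ 0.4489 -0.1402  0.0293] 0.2129
[ 0.4467 -0.1042  0.0895] 0.2072
[ 0.4527 -0.1211  0.0333] 0.1793
0.03 [array([ 0.48 , -0.242,  0.03 ]), array([ 0.481, -0.207,  0.03 ])] [array([ 0.36 , -0.026,  0.03 ]), array([ 0.428, -0.035,  0.03 ])]
0.04 [array([ 0.48 , -0.242,  0.04 ]), array([ 0.48 , -0.206,  0.04 ])] [array([ 0.371, -0.022,  0.04 ]), array([ 0.439, -0.031,  0.04 ])]
```

Run:
```python
from h import *
t,c=cam('top'),cam('scene')
u,v=proj(t,(.405,-.027,.04)).astype(int)
e,wh,n=wood(t,u-22,v-25,u+22,v+25);print('top wood',(u,v),e,wh,n,[onz(t,*p,.04).round(4) for p in e])
e2,wh,n=wood(c,320,215,400,300)
for a in e:
    r=[tri(t,a,c,b) for b in e2];k=min(r,key=lambda q:q[1]);print(k[0].round(4),k[1].round(4))
# head edges in scene and top: brighter disc; fit
for nm,cc,w in (('scene',c,30),('top',t,16)):
    u,v=proj(cc,(.457,-.034,.05)).astype(int)
    g=cv2.resize(cv2.cvtColor(np.ascontiguousarray(cc['color']),cv2.COLOR_RGB2GRAY)[v-w:v+w,u-w:u+w],None,fx=4,fy=4,interpolation=cv2.INTER_CUBIC)
    print(nm,(u,v))
    if nm=='top':
        for q in ([] if (h:=cv2.HoughCircles(g,cv2.HOUGH_GRADIENT,1,20,param1=60,param2=12,minRadius=18,maxRadius=34)) is None else h[0][:3]):
            p=(u-w+q[0]/4,v-w+q[1]/4);print(q[2]/4,p,onz(cc,*p,.06))
    L=cv2.createLineSegmentDetector().detect(g)[0][:,0]/4
    for l in L:
        n=np.hypot(l[2]-l[0],l[3]-l[1])
        if n>5: print((l+[u-w,v-w]*2).round(1),n.round(1))
for a in (0,.15,.3):
    yaw=-.12;ex=np.array([np.cos(yaw),np.sin(yaw),0]);hd=np.cos(a)*ex+[0,0,np.sin(a)];up=-np.sin(a)*ex+[0,0,np.cos(a)]
    r=np.array([.44,-.0325,0]);b=r+.018*hd;print(a,'scene',proj(c,b).round(1),proj(c,b+.06*up).round(1),'top',proj(t,b+.06*up).round(1))
```

```text
top wood (np.int64(284), np.int64(287)) [array([286.51828, 276.83536], dtype=float32), array([283.9451 , 299.99393], dtype=float32)] (3.644240379333496, 23.301055908203125) 86 [array([ 0.4372, -0.0338,  0.04  ]), array([ 0.3696, -0.0257,  0.04  ])]
[ 0.4369 -0.0326  0.0378] 0.0023
[ 0.3691 -0.0243  0.0375] 0.0028
scene (np.int64(359), np.int64(252))
[363.8 256.  365.1 249.9] 6.3
[361.1 246.5 354.5 246.8] 6.6
[350.9 249.8 355.5 254.6] 6.7
[369.5 250.9 365.5 255.3] 6.0
[363.3 266.3 364.1 256.2] 10.1
[355.5 254.4 361.4 255.1] 5.9
[338.6 243.5 346.5 247.1] 8.7
[346.4 247.4 351.7 249.6] 5.7
[334.5 237.1 338.8 241.3] 6.0
[375.6 244.9 370.5 250.1] 7.3
[366.5 243.5 372.8 237.1] 9.1
[370.6 246.7 376.  241.1] 7.7
top (np.int64(286), np.int64(269))
5.95 (np.float64(287.125), np.float64(269.125)) [ 0.45875231 -0.03658948  0.06      ]
[282.9 275.3 290.8 274.4] 7.9
[292.5 273.2 294.3 266.3] 7.1
[280.5 269.7 284.1 274.2] 5.8
[288.2 262.7 283.  263.8] 5.3
[273.3 277.7 283.6 277.2] 10.3
[271.3 282.6 273.  277.7] 5.1
[283.  283.7 272.7 283.7] 10.3
[293.9 264.5 301.4 264.7] 7.5
0 scene [358.4 265.2] [359.8 249.8] top [286.5 269.4]
0.15 scene [358.5 264.5] [361.6 247.5] top [286.1 272.5]
0.3 scene [358.7 263.7] [363.4 245.6] top [285.7 275.7]
```

The mallet stands upright: both handle ends are at z of about 0.038, and the head's edge slope matches 0 tilt. I'll do a last pin and drawer check and hand in.

Run:
```python
from h import *
c=cam('scene');P,R,s=pose()
z=cv2.imread('pics/s9.png').astype(int)[208:226,272:290,1];o=cv2.imread('pics/scene0.png').astype(int)[208:226,272:290,1]
n=c['color'].astype(int)[208:226,272:290,1]
print('pin patch diff vs struck',abs(n-z).mean(),'vs start',abs(n-o).mean(),'handle',proj(c,(.487,.2636,.075)))
print(s['clock'],s['wrist_force'],s['gripper_width']);arm.job_done()
```

```text
pin patch diff vs struck 30.14814814814815 vs start 26.728395061728396 handle [458.91426609 290.45618666]
34.85 [-0.43059482 -0.00630479  1.19766763] 0.04006182100074877
the job is handed in; nothing more can be done
```

I opened the drawer to its stop, struck the pin with the mallet, and stood the mallet upright on the bare bench. The job was handed in at 34.9 s with no verdict given. My final check on the pin was inconclusive.

- **Drawer:** my first grasp missed the handle because the fingers' real end sits about 25 mm above the reported TCP height. I found this by touching the bench. With that corrected, I pulled the drawer out until it met its stop (about 9.5 N), and I didn't go back to it after lifting the mallet clear.
- **Strike:** the interface cannot tilt the tool, so I tilted the mallet in the grip by pressing it on the cabinet edge and then a drawer wall. The tilt came to about 0.65 rad against the pin's 0.56 rad, inside the 0.21 rad limit. I touched the button first, then struck along its lean at a commanded 0.13 m/s to about 10 mm past contact. I did not measure the peak force of the blow or the pin's speed.
- **Mallet:** I pressed the handle's end on the bench to undo most of the tilt, then let go near (0.46, -0.03). Both handle ends measured about 38 mm high, and the head's edge slope matches an upright mallet. The gripper is open and clear of everything.
- **Pin:** straight after the blow the image showed the button lower, as expected for a snapped pin. The last image comparison before handing in matched neither the struck picture nor the starting one (differences 30 and 27), possibly because of the arm's shadow. I had no pictures left to look again, so "pin down" rests on the check straight after the strike.
- **Bystanders:** I noticed no contact with them, but I did not measure their positions again at the end.

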